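Build a staggered stack of steel trays from a plate rack

ROBOT

A 6-joint arm with a two-finger parallel gripper is mounted at the origin on a cart in front of the work surface, level with it; the furniture and walls round the work are solid. World frame = base frame: x ahead of the robot, y to its left, z up, the work surface at z = 0. Lengths are in mm, angles in rad, forces in N, time in s.
With the tool pointing down it reaches from about 400 to 925 mm from the base axis. Payload 12.5 kg.
Tool frame: the origin (TCP) lies midway between the tips of the shut fingers; the grasp point (between the pads) lies 19 mm behind it (env.tcp_to_grasp is the distance from the TCP to the grasp point, in mm); z points along the fingers, y is the line along which they close (so a half turn about z gives the same grasp; the last joint's range is limited). The gripper opens to 95 mm and grips with 3 to 60 N. Pads are 20 mm wide; open, the fingers measure 119 mm over their backs; the gripper's body (75 mm by 180 mm) begins 59 mm behind the grasp point.
Start: joints at [1.12, 0.491, 1.559, -0, 1.092, -0.106], TCP at [211.239, 588.239, 214.661] pointing down, gripper open.
Joint ranges: [-3.1, 3.1], [-0.84, 2.19], [0.05, 2.79], [-1.13, 4.28], [0.06, 2.93], [-2.69, 2.69]. Speed limits (rad/s): [2.22, 2.22, 2.79, 3.14, 3.14, 3.14].

INTERFACE

Orientations are given as [roll, pitch, yaw] about the fixed x, y, z axes, in that order (R = Rz(yaw) Ry(pitch) Rx(roll)).
In Python, from cell import env gives the robot as it stands. The module is installed in compiled form; this text tells all that it offers.
- The arm moves only by the tool step_arm, never from a script. Its argument "plan" is a list that holds one entry, the list of rows, each a list of 5 numbers: the shift along the tool's x, y, z in mm, then the turn about the tool's z in degrees, then the opening, from -1 (shut) to 1 (fully open). A call has 1 to 8 rows; each row is the pose to reach, as a shift and turn from the pose commanded when the call began, along the tool's axes at that moment; what a row does not reach only later rows make up. A row lasts 1/12 s, in which the tool goes at most 41.7 mm and 7.16 degrees, less where a joint would pass 70% of its speed; a pose out of reach is approached as far as the arm can. A call with a gripper value outside its range is refused whole. The fingers move at their own pace and stop on an object; the grip force is fixed at half the most. Time passes only in rows, so rows that repeat a pose let the fingers close. It gives the time, the measured TCP pose, the force, the opening and the grip force at its end, in the units of the state.
- env.state(): the state, without advancing time (a new reading comes with each control period).
- env.read_camera(name): name is "side" or "top" or "wrist"; returns the picture (400x640x3 uint8, blue, green, red); there is no depth.
- env.get_calibration(name): a dict with "K" (3x3 intrinsics, pixels), "D" ([k1, k2, p1, p2, k3] as OpenCV has them; the pictures are not rectified), "extrinsics" (4x4, takes a point from world to camera coordinates). Camera axes: x right, y up, looking along -z (the intrinsics and any distortion apply to the point x, -y, -z); pixel columns grow to the right and rows downward; lengths in mm; the calibration is good to about 2 mm. A picture is of the moment at which its call begins: read the wrist's pose just before it. get_calibration takes no time and is no camera call; for the wrist camera it gives the pose at the moment of the call.
- env.job_done(): hands the job in; it is judged then, once.
The state is a dict: "t": time; "joints": joint angles; "qvel": joint speeds; "tau": joint torques, N m; "eef_pos": TCP position; "tcp_rot": TCP orientation; "ft_force": force on the tool from outside, world axes, zero at the start; "moment": the same for the moment, N m; "opening": opening from 0.0 (shut) to 1.0 (fully open); "grip_force": force on a finger pad.
Only numpy, scipy, OpenCV 4.12 (cv2) and the standard library are available. Lean on these libraries where they do the work, as an engineer would, in place of code of your own. Each camera call takes 0.05 s, during which the arm holds its last target. There are 200 camera calls.

TASK

Build a staggered stack on the fixed base tray. First take the deep tray that stands on edge in the plate rack, lay it on the worktop flat on its feet, open side up, and let go of it; then take it again by its long sides and set it on the base tray, parallel to it, with its feet down inside the rim below, and slide it fully home against the end of the base tray away from the loop handle. Finally set the shallow tray on top of the deep one in the same way but slid fully home to the opposite end (towards the handle), leaving the deep tray still home against its own end, both trays released, and the other things on the worktop undisturbed.

Things in the scene. Friction and masses are not known exactly. Their poses are not given: they have to be found in the camera images.
- base_tray: Open steel tray with a small loop handle at one end, fixed to the worktop. Outside 62 (its x) by 130 (its y), walls 5, inside 52 by 120. Origin on the worktop under its centre, z up; rim at z = 30, inner floor at 10. Its y axis points to the end with the loop handle, which reaches 92 from the centre. A seated tray's underside rests on the rim below: each tray stands 24 above the one under it.
- home_end (a point): Point on the base tray's inside end wall farthest from the handle, at rim height (0, -60, 30 in its frame). The deep tray is fully home when the outer face of its rib meets this wall; it is then 30 off the base tray's centre.
- deep_tray: Loose open steel tray, about 0.35 kg, at first on edge in the rack. Outside 62 (x) by 130 (y, long), walls 5. z points out of the open side; origin central, at the bottom of the feet; underside at z = 6, inner floor 10, rim 30. Feet: two cross ribs under the bottom, 6 high, 48 wide in x (2 play each side inside a rim), from y = 22 to 30 each side; flat between them. Same both ways round.
- deep_tray_edge (a point): Middle of the deep tray's long edge that is uppermost in the rack (-31, 0, 18 in its frame): halfway between underside and rim, which are 24 apart. In the rack its lower long edge is 62 below this point, its open side faces away from the robot and its underside faces the robot. Stood on this long side on the worktop it stays up, but a light push tips it onto its feet.
- shallow_tray: Loose open steel tray, about 0.25 kg, lying on its feet on the worktop, open side up. Plan, walls, ribs and axes as the deep tray, but its rim is at z = 24. Fully home on the deep tray it is 30 off that one's centre, thus over the base tray's middle. Pushed hard on its end wall it drags the deep tray along: only the trays' friction, a few newtons, holds that one.
- plate_rack: Fixed wooden rack: board 94 (its x) by 130 (y), 12 thick, with three pairs of dowels 8 thick and 40 high at x = -35, 0, 35 and y = -48, 48. Origin under its centre on the worktop; x points away from the robot. The deep tray stands in the slot nearer the robot (27 wide, centre x = -17.5); lift it 50 to clear the dowels. The worktop is free from 47 to 165 in front of the board's centre.
- egg_timer: Bystander, leave alone: kitchen timer 64 across, 52 high, in front of the base tray. Origin under its centre.
- mill: Bystander, leave alone: upright mill 44 across, 90 high, in front of where the shallow tray starts. Origin under its centre.
- round_tin: Bystander, leave alone: round tin 75 across, 58 high, at the back. Origin under its centre.
- mug: Bystander, leave alone: mug 78 across, 101 high, at the back. Origin under its centre.

How it is judged (in metres and radians):
On the way, in this order (a step that is already met when the one before it is completed fails the run):
1. the deep tray lies flat on the worktop, open side up, released (height (world z) of deep_tray below 0.004 m and angle between deep_tray's own z axis and vertical below 0.08 rad and contact force between the fingers and deep_tray below 0.1 N), for 0.2 s.
2. the deep tray sits on the base tray, home against the end away from the handle, released (y of deep_tray in the frame of base_tray between -0.033 and -0.0265 m and x of deep_tray in the frame of base_tray between -0.007 and 0.007 m and z of deep_tray in the frame of base_tray between 0.022 and 0.026 m and angle between deep_tray's own z axis and vertical below 0.04 rad and angle between the y axis of deep_tray and the y axis of base_tray, either way round below 0.1 rad and linear speed of deep_tray below 0.01 m/s and contact force between the fingers and deep_tray below 0.1 N), for 0.2 s.
At the end, for the whole second after the job is handed in: Deep tray seated on the base tray (height within 2 mm), 26.5 to 33 mm off centre away from the handle; shallow tray seated on it (within 2 mm), within 4 mm of the base tray's middle lengthwise; both level, parallel to the base within 0.1 rad, at rest and not touched by the fingers (all of step 2 and y of shallow_tray in the frame of base_tray between -0.004 and 0.004 m and x of shallow_tray in the frame of base_tray between -0.007 and 0.007 m and z of shallow_tray in the frame of base_tray between 0.046 and 0.05 m and angle between shallow_tray's own z axis and vertical below 0.04 rad and angle between the y axis of shallow_tray and the y axis of base_tray, either way round below 0.1 rad and linear speed of shallow_tray below 0.01 m/s and contact force between the fingers and shallow_tray below 0.1 N).
It fails at once if another thing on the worktop is pushed more than 20 mm (distance of any of egg_timer, mill, round_tin, mug from where it was at the start of the episode above 0.02 m).
It also fails if it takes over 72 s, if anything falls off the work surface, if the arm or the gripper's body presses on something with over 40 N, if the wrist force passes 120 N, or if a joint passes its speed limit or range.

## Working session

There is one attempt and no reset: what is moved stays moved. The work goes in short steps, Python scripts to look and compute and a tool call to move; the robot and the scene stay as the last step left them, time stands still between calls to the robot, and variables do not carry over. Pictures are saved under pics/ and viewed, at most 10 in all, crops included, and the job is handed in when it is done.

Besides the shell and the picture viewer there is one more tool, called after ">>>" as a command line: name --argument value ..., lists and objects as JSON in quotes. step_arm: Moves the arm, as the interface text tells. Its arguments: {"type":"object","properties":{"plan":{"type":"array"}},"required":["plan"]}

```bash
mkdir -p pics; python3 - <<'E'
from cell import env
import cv2,numpy as np
s=env.state();print(s)
for n in("top","side"):
    cv2.imwrite(f"pics/{n}0.png",env.read_camera(n)); c=env.get_calibration(n)
    print(n,np.round(c["K"],1).tolist(),c["D"],np.round(c["extrinsics"],3).tolist())
print(env.tcp_to_grasp)
E
```

```text
{'t': 0.0, 'joints': array([ 1.12040895e+00,  4.91553005e-01,  1.55944260e+00, -1.24604732e-05,
        1.09168084e+00, -1.05594470e-01]), 'qvel': array([ 0.00110325, -0.001142  , -0.00103545, -0.00052517, -0.00132625,
        0.00119817]), 'tau': array([ 2.42143753e-03, -6.12658238e+01, -2.58177012e+01,  6.92587998e-02,
        4.83692007e-02, -1.37526554e-04]), 'eef_pos': array([211.12605444, 588.01018788, 214.0681738 ]), 'tcp_rot': array([-3.14051373e+00, -1.03240754e-04,  2.79680544e+00]), 'ft_force': array([-0.04448995, -0.55190491,  0.54958618]), 'moment': array([-0.02103454,  0.03268686,  0.01763278]), 'grip_force': 0.0, 'opening': 0.9986528421039486}
top [[372.0, 0.0, 320.7], [0.0, 372.0, 205.1], [0.0, 0.0, 1.0]] [-0.04713379  0.          0.          0.          0.        ] [[-0.004, -1.0, 0.001, 68.719], [0.993, -0.004, 0.115, -651.866], [-0.115, 0.002, 0.993, -866.46], [0.0, 0.0, 0.0, 1.0]]
side [[417.6, 0.0, 316.5], [0.0, 417.6, 198.3], [0.0, 0.0, 1.0]] [-0.03422394  0.          0.          0.          0.        ] [[0.995, -0.096, -0.002, -624.664], [0.037, 0.362, 0.932, -106.587], [-0.089, -0.927, 0.364, -977.252], [0.0, 0.0, 0.0, 1.0]]
18.8
```

View pics/top0.png

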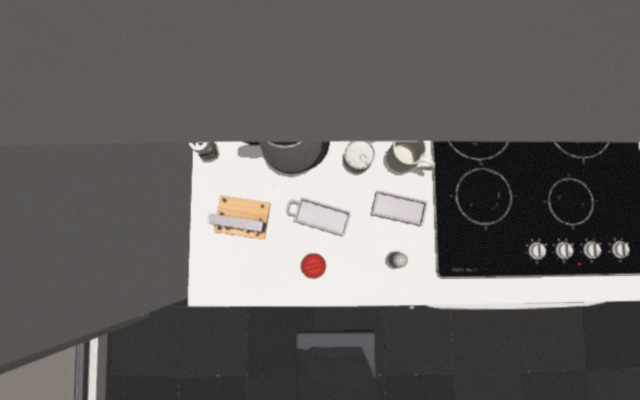

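View pics/side0.png

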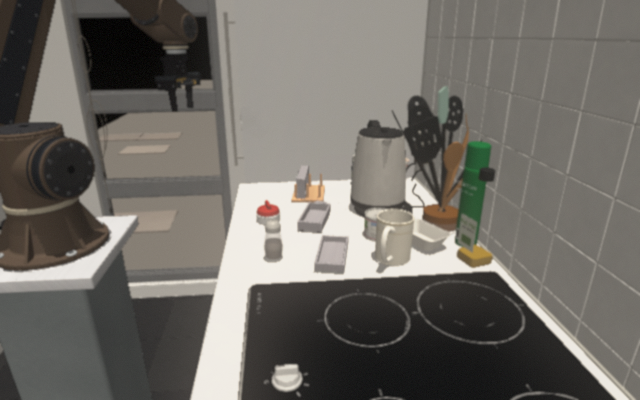

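The top picture shows the rack at about (243,217) with the deep tray on edge at (236,222). The base tray is at (320,216) with its loop at (292,209), the shallow tray at (398,208), the timer at (313,265) and the mill at (398,259). The side view agrees. Next is an enlarged crop.

```bash
cat > h.py <<'E'
from cell import env
import cv2,numpy as np
def ray(c,uv):
    p=cv2.undistortPoints(np.array(uv,float).reshape(-1,1,2),c["K"],np.array(c["D"])).reshape(-1,2)
    E=c["extrinsics"];R=E[:3,:3];t=E[:3,3]
    d=np.c_[p[:,0],-p[:,1],-np.ones(len(p))]@R
    return -R.T@t,d
def at(c,uv,z):
    o,d=ray(c,uv);z=np.broadcast_to(z,len(d));return o+d*((z-o[2])/d[:,2])[:,None]
def proj(c,P):
    E=c["extrinsics"];q=np.atleast_2d(P)@E[:3,:3].T+E[:3,3]
    return cv2.projectPoints((q*[1,-1,-1]).reshape(-1,1,3),np.zeros(3),np.zeros(3),c["K"],np.array(c["D"]))[0].reshape(-1,2)
E
python3 - <<'E'
from h import *
im=cv2.imread("pics/top0.png");cv2.imwrite("pics/crop1.png",cv2.resize(im[180:290,200:440],None,fx=3.33,fy=3.33,interpolation=cv2.INTER_CUBIC))
c=env.get_calibration("top")
for n,uv,z in[("rack",(243,217),12),("base",(320,216),30),("loop",(292,209),30),("shal",(398,208),24),("timer",(313,265),52),("mill",(398,259),90),("deepL",(210,219),74),("deepR",(264,227),74)]:print(n,at(c,[uv],z).round(0))
E
```

```text
rack [[626. 260.  12.]]
base [[626.  68.  30.]]
loop [[644. 136.  30.]]
shal [[ 646. -125.   24.]]
timer [[509.  85.  52.]]
mill [[ 523. -108.   90.]]
deepL [[616. 324.  74.]]
deepR [[597. 198.  74.]]
```

View pics/crop1.png

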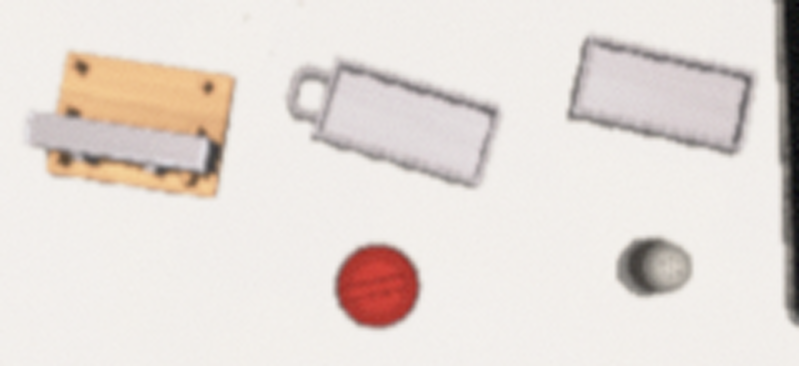

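The crop gives clear corners. Base: (340,62), (497,105), (476,185), (317,137). Shallow: (590,40), (752,74), (737,152), (572,116). Deep tray upper side: (30,113), (212,137), (208,170), (28,147). Rack board: (68,52), (235,75), (216,196), (48,172).

```bash
python3 - <<'E'
from h import *
c=env.get_calibration("top")
D={"base":([(340,62),(497,105),(476,185),(317,137)],30),"shal":([(590,40),(752,74),(737,152),(572,116)],24),"deep":([(30,113),(212,137),(208,170),(28,147)],74),"rack":([(68,52),(235,75),(216,196),(48,172)],12)}
for n,(q,z) in D.items():
    P=at(c,(np.array(q)+.5)/3.33-.5+[200,180],z);a=P[0]+P[3]-P[1]-P[2]
    print(n,P.mean(0).round(1),"yaw of long axis(left end)",np.degrees(np.arctan2(a[1],a[0])).round(1),"len",np.linalg.norm(a[:2]/2).round(),"wid",np.linalg.norm((P[0]+P[1]-P[2]-P[3])[:2]/2).round())
s=env.state();print(np.degrees(s['tcp_rot']))
w=env.get_calibration("wrist");E=w["extrinsics"];print("wristcam pos",(-E[:3,:3].T@E[:3,3]).round(1),"axis",(-E[2,:3]).round(2),"right",E[0,:3].round(2),w["K"].round().tolist(),w["D"])
E
```

```text
base [625.4  62.8  30. ] yaw of long axis(left end) 73.6 len 121.0 wid 59.0
shal [ 644.9 -126.8   24. ] yaw of long axis(left end) 77.6 len 124.0 wid 59.0
deep [608.7 264.3  74. ] yaw of long axis(left end) 82.5 len 128.0 wid 23.0
rack [626.7 261.9  12. ] yaw of long axis(left end) 81.8 len 128.0 wid 91.0
[-1.79945161e+02 -4.15297419e-03  1.60246277e+02]
wristcam pos [139.5 613.8 384.6] axis [ 0.26 -0.09 -0.96] right [ 0.34  0.94 -0.  ] [[352.0, 0.0, 316.0], [0.0, 352.0, 201.0], [0.0, 0.0, 1.0]] [-0.02557521  0.          0.          0.          0.        ]
```

>>> step_arm --plan '[[[-187, -228, 0, 50, 1], [-187, -228, 0, 50, 1], [-187, -228, 0, 50, 1], [-187, -228, 0, 50, 1], [-187, -228, 0, 50, 1], [-187, -228, 0, 50, 1], [-187, -228, 0, 50, 1], [-187, -228, 0, 50, 1]]]'

```text
t: 0.77
eef_pos: [311.1, 305.9, 214.6]
tcp_rot: [-3.141, 0.001, 1.913]
ft_force: [-0.1, 0.4, 0.2]
opening: 1.004
grip_force: 0.0
```

>>> step_arm --plan '[[[-146, 265, 0, 28, 1], [-146, 265, 0, 28, 1], [-146, 265, 0, 28, 1], [-146, 265, 0, 28, 1], [-146, 265, 0, 28, 1], [-146, 265, 0, 28, 1], [-146, 265, 0, 28, 1], [-146, 265, 0, 28, 1]]]'

```text
t: 1.43
eef_pos: [613.9, 264.0, 213.4]
tcp_rot: [3.141, 0.0, 1.434]
ft_force: [0.7, -0.2, 0.3]
opening: 0.998
grip_force: 0.0
```

>>> step_arm --plan '[[[0, 0, 60, 0, 1], [0, 0, 60, 0, 1], [0, 0, 60, 0, 1]]]'

```text
t: 1.68
eef_pos: [607.6, 264.7, 149.7]
tcp_rot: [-3.135, 0.003, 1.436]
ft_force: [-0.5, 0.2, 0.1]
opening: 0.996
grip_force: 0.0
```

```bash
python3 - <<'E'
from h import *
s=env.state();print(s['eef_pos'],np.degrees(s['tcp_rot']))
cv2.imwrite("pics/w1.png",env.read_camera("wrist"));c=env.get_calibration("wrist")
print(proj(c,[[608.7,264.3,74]]))
E
```

```text
[607.56988884 264.72765479 149.73389167] [-179.59950771    0.18481948   82.27061371]
[[315.55262663 210.1287602 ]]
```

View pics/w1.png

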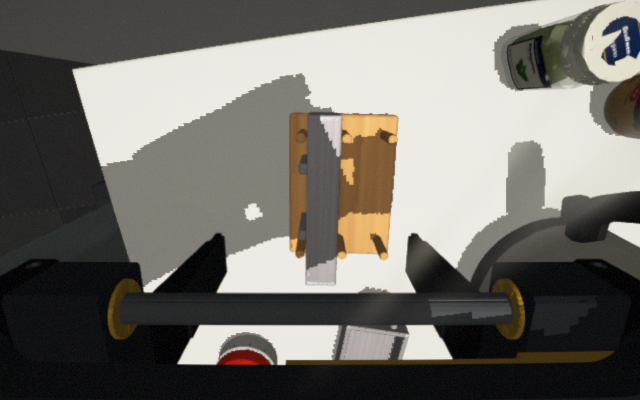

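The wrist view shows the deep tray's upper side with corners at about (307,113), (341,113), (337,285) and (305,285). It lies between the fingers, slightly right of the predicted centre.

```bash
python3 - <<'E'
from h import *
c=env.get_calibration("wrist")
P=at(c,[(307,113),(341,113),(337,285),(305,285)],74);print(P.round(1),P.mean(0).round(1))
a=P[0]+P[1]-P[2]-P[3];print(np.degrees(np.arctan2(a[1],a[0])),np.linalg.norm(a)/2)
s=env.state();print(s['eef_pos'])
t=np.radians(82.3);d=P.mean(0)-s['eef_pos'];print("tool",d@[np.cos(t),np.sin(t),0],d@[np.sin(t),-np.cos(t),0])
E
```

```text
[[612.3 334.4  74. ]
 [635.5 331.3  74. ]
 [617.1 200.6  74. ]
 [592.  203.9  74. ]] [614.2 267.6  74. ]
81.56673666863742 132.0217307398483
[608.48990907 265.20448519 152.57621514]
tool 3.0989976376618094 5.392448264880708
```

>>> step_arm --plan '[[[2, 3, 60, 0.5, 1], [2, 3, 90, 0.5, 1], [2, 3, 104, 0.5, 1], [2, 3, 104, 0.5, 1], [2, 3, 104, 0.5, 0], [2, 3, 104, 0.5, -0.4], [2, 3, 104, 0.5, -0.6], [2, 3, 104, 0.5, -1]]]'

```text
t: 2.4
eef_pos: [613.4, 267.1, 52.9]
tcp_rot: [3.139, -0.001, 1.427]
ft_force: [0.3, -0.6, 0.7]
opening: 0.774
grip_force: 0.0
```

>>> step_arm --plan '[[[0, 0, 0, 0, -1], [0, 0, 0, 0, -1], [0, 0, 0, 0, -1], [0, 0, 0, 0, -1], [0, 0, 0, 0, -1], [0, 0, 0, 0, -1]]]'

```text
t: 2.9
eef_pos: [612.6, 266.7, 50.6]
tcp_rot: [-3.142, -0.0, 1.427]
ft_force: [0.5, -0.1, 0.7]
opening: 0.358
grip_force: 0.0
```

>>> step_arm --plan '[[[0, 0, 0, 0, -1], [0, 0, 0, 0, -1], [0, 0, 0, 0, -1], [0, 0, 0, 0, -1], [0, 0, 0, 0, -1], [0, 0, 0, 0, -1]]]'

```text
t: 3.4
eef_pos: [612.4, 266.7, 50.5]
tcp_rot: [-3.141, 0.0, 1.427]
ft_force: [0.1, 0.1, -2.6]
opening: 0.251
grip_force: 30.0
```

>>> step_arm --plan '[[[0, 0, -30, 0, -1], [0, 0, -60, 0, -1], [0, 0, -60, 0, -1], [0, -35, -60, 0, -1], [0, -68, -60, 0, -1], [0, -68, -60, 0, -1], [0, -68, -60, 0, -1]]]'

```text
t: 3.98
eef_pos: [543.9, 276.8, 110.3]
tcp_rot: [-3.141, 0.0, 1.428]
ft_force: [0.3, 0.1, -4.0]
opening: 0.247
grip_force: 30.0
```

>>> step_arm --plan '[[[0, 0, 30, 0, -1], [0, 0, 55, 0, -1], [0, 0, 66, 0, -1], [0, 0, 70, 0, -1], [0, 0, 71, 0, -1], [0, 0, 71, 0, -1], [0, 0, 71, 0, -1], [0, 0, 71, 0, -1]]]'

```text
t: 4.65
eef_pos: [545.8, 276.7, 40.4]
tcp_rot: [3.14, -0.001, 1.427]
ft_force: [0.0, -0.2, -4.3]
opening: 0.248
grip_force: 30.0
```

>>> step_arm --plan '[[[0, 0, 1, 0, -1], [0, 0, 2, 0, -1], [0, 0, 2, 0, -1], [0, 0, 2, 0, -1]]]'

```text
t: 4.98
eef_pos: [545.7, 276.6, 38.8]
tcp_rot: [3.14, -0.001, 1.427]
ft_force: [-1.8, -1.3, 6.4]
opening: 0.251
grip_force: 30.0
```

Touching. Open, rise and shut.

>>> step_arm --plan '[[[0, 0, 0, 0, -0.3], [0, 0, 0, 0, 0], [0, 0, 0, 0, 0], [0, 0, 0, 0, 0], [0, 0, -20, 0, 0], [0, 0, -50, 0, 0], [0, 0, -70, 0, 0], [0, 0, -70, 0, 0]]]'

```text
t: 5.65
eef_pos: [546.9, 277.2, 111.6]
tcp_rot: [3.136, -0.003, 1.427]
ft_force: [-0.5, 0.9, 0.9]
opening: 0.499
grip_force: 0.0
```

>>> step_arm --plan '[[[0, 20, 0, 0, -1], [0, 42, 0, 0, -1], [0, 42, 0, 0, -1], [0, 42, 0, 0, -1], [0, 42, 0, 0, -1], [0, 42, 0, 0, -1], [0, 42, 0, 0, -1]]]'

```text
t: 6.23
eef_pos: [586.1, 270.7, 107.5]
tcp_rot: [-3.141, 0.0, 1.427]
ft_force: [-0.8, 0.1, 0.2]
opening: 0.063
grip_force: 0.0
```

```bash
python3 - <<'E'
from h import *
s=env.state();print(s['eef_pos'],s['opening'])
a=env.read_camera("wrist");b=env.read_camera("top")
b=cv2.resize(b[180:290,200:400],(640,352),interpolation=cv2.INTER_CUBIC)
cv2.imwrite("pics/w2.png",cv2.resize(np.vstack([a[:300],b[:300]]),(640,600)))
E
```

```text
[586.12932666 270.67136807 107.5058009 ] 0.06257266828604678
```

View pics/w2.png

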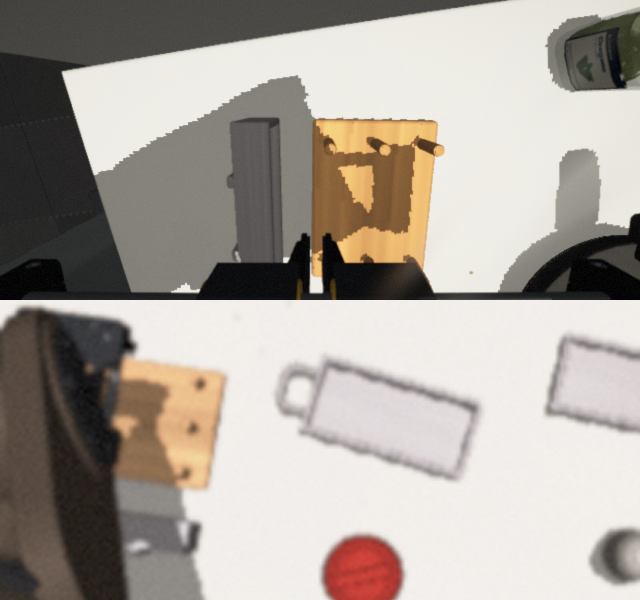

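The tray stands on its long side in front of the rack, at cols 232–280 in the upper half. The shut fingers are just behind it. I'll lower them and push it over gently.

>>> step_arm --plan '[[[0, 0, 30, 0, -1], [0, 0, 57, 0, -1], [0, 0, 57, 0, -1], [0, -12, 57, 0, -1], [0, -17, 57, 0, -1], [0, -22, 57, 0, -1], [0, -27, 57, 0, -1], [0, -32, 57, 0, -1]]]'

```text
t: 7.0
eef_pos: [555.2, 275.3, 51.6]
tcp_rot: [3.14, -0.001, 1.427]
ft_force: [-0.4, -0.5, -0.3]
opening: 0.004
grip_force: 0.1
```

>>> step_arm --plan '[[[0, -5, 0, 0, -1], [0, -10, 0, 0, -1], [0, -15, 0, 0, -1], [0, -20, 0, 0, -1], [0, -25, 0, 0, -1], [0, -30, 0, 0, -1], [0, -30, 0, 0, -1], [0, -30, 0, 0, -1]]]'

```text
t: 7.67
eef_pos: [525.4, 279.5, 50.7]
tcp_rot: [3.142, -0.0, 1.427]
ft_force: [-0.5, 0.4, -0.4]
opening: 0.007
grip_force: 0.0
```

>>> step_arm --plan '[[[0, 0, -40, 0, 0.5], [0, 0, -80, 0, 1], [0, -20, -110, 0, 1], [0, -40, -110, 0, 1], [0, -40, -110, 0, 1], [0, -40, -110, 0, 1], [0, -40, -110, 0, 1]]]'

```text
t: 8.25
eef_pos: [486.4, 285.1, 160.3]
tcp_rot: [-3.142, 0.0, 1.427]
ft_force: [-0.1, 0.3, -0.6]
opening: 0.439
grip_force: 0.0
```

```bash
python3 - <<'E'
from h import *
s=env.state();print(s['eef_pos'],np.degrees(s['tcp_rot']),s['opening'])
a=env.read_camera("wrist");np.save("cal3.npy",env.get_calibration("wrist"),allow_pickle=True)
cv2.imwrite("pics/w3.png",a)
E
```

```text
[486.42805732 285.07485518 160.3116259 ] [-1.79998403e+02  1.15611162e-03  8.17418409e+01] 0.43902899696127173
```

View pics/w3.png

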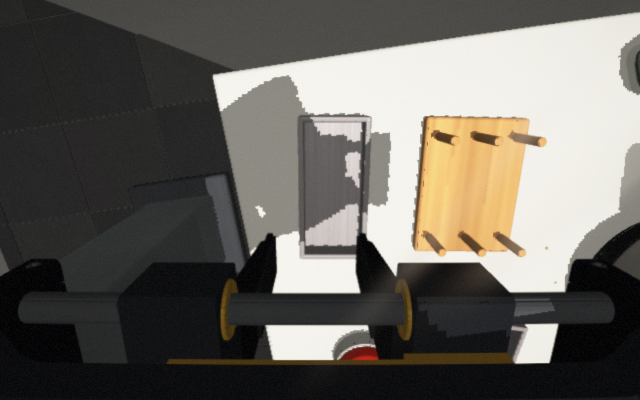

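The deep tray now lies flat with its open side up. Its rim corners are at about (299,117), (370,116), (369,258) and (301,258).

```bash
python3 - <<'E'
from h import *
s=env.state();print(s['t'],s['eef_pos'],s['opening'])
c=np.load("cal3.npy",allow_pickle=True).item()
P=at(c,[(299,117),(370.5,116),(369,258.5),(301,258.5)],30);m=P.mean(0);print(m.round(1))
a=P[0]+P[1]-P[2]-P[3];print(np.degrees(np.arctan2(a[1],a[0])),np.linalg.norm(a)/2,np.linalg.norm(P[0]+P[3]-P[1]-P[2])/2)
t=np.radians(81.75);d=m-[486.4,285.1,160.3];print("tool",d@[np.cos(t),np.sin(t),0],d@[np.sin(t),-np.cos(t),0])
E
```

```text
8.3 [486.4843869  284.99858504 160.01560452] 0.48019878644310204
[504.  282.9  30. ]
82.62701154084228 128.8494634453621 61.463818564488435
tool 0.321105824218364 17.742418172280832
```

>>> step_arm --plan '[[[0, 18, 0, -0.8, 1], [0, 18, 0, -0.8, 1], [0, 18, 0, -0.8, 1], [0, 18, 0, -0.8, 1], [0, 18, 0, -0.8, 1], [0, 18, 0, -0.8, 1], [0, 18, 40, -0.8, 1], [0, 18, 80, -0.8, 1]]]'

```text
t: 8.97
eef_pos: [504.6, 283.2, 81.7]
tcp_rot: [3.137, -0.003, 1.441]
ft_force: [1.3, -0.0, -0.4]
opening: 0.986
grip_force: 0.0
```

>>> step_arm --plan '[[[0, 0, 40, 0, 1], [0, 0, 65, 0, 1], [0, 0, 71, 0, 1], [0, 0, 71, 0, 1], [0, 0, 71, 0, 0.4], [0, 0, 71, 0, 0.3], [0, 0, 71, 0, 0.3], [0, 0, 71, 0, 0.3]]]'

```text
t: 9.63
eef_pos: [504.3, 282.8, 11.1]
tcp_rot: [3.139, -0.001, 1.441]
ft_force: [-1.2, 0.1, -0.1]
opening: 0.777
grip_force: 0.0
```

>>> step_arm --plan '[[[0, 0, 0, 0, -1], [0, 0, 0, 0, -1], [0, 0, 0, 0, -1], [0, 0, 0, 0, -1], [0, 0, 0, 0, -1], [0, 0, 0, 0, -1]]]'

```text
t: 10.13
eef_pos: [503.3, 282.6, 10.3]
tcp_rot: [-3.141, 0.0, 1.441]
ft_force: [-3.9, 0.3, 8.1]
opening: 0.649
grip_force: 30.0
```

>>> step_arm --plan '[[[0, 0, -15, 0, -1], [0, 0, -45, 0, -1], [0, 0, -80, 0, -1], [0, 0, -115, 0, -1], [-30, 10, -115, 0, -1], [-65, 24, -115, 0, -1], [-100, 37, -115, 0, -1], [-100, 37, -115, 0, -1]]]'

```text
t: 10.8
eef_pos: [528.4, 173.8, 124.7]
tcp_rot: [3.141, 0.001, 1.438]
ft_force: [1.2, -0.3, -3.4]
opening: 0.648
grip_force: 30.0
```

>>> step_arm --plan '[[[-30, 11, 0, 2, -1], [-68, 25, 0, 4, -1], [-106, 40, 0, 6, -1], [-144, 54, 0, 9, -1], [-182, 68, 0, 9, -1], [-215, 80, 0, 9, -1], [-240, 90, 0, 9, -1], [-240, 90, 0, 9, -1]]]'

```text
t: 11.47
eef_pos: [586.4, -75.8, 124.3]
tcp_rot: [3.141, 0.001, 1.28]
ft_force: [-1.1, 1.1, -4.2]
opening: 0.651
grip_force: 30.0
```

>>> step_arm --plan '[[[0, 0, 0, 0, -1], [0, 0, 0, 0, -1], [0, 0, 0, 0, -1], [0, 0, 0, 0, -1]]]'

```text
t: 11.8
eef_pos: [585.3, -70.0, 124.6]
tcp_rot: [-3.141, -0.0, 1.285]
ft_force: [0.4, -0.7, -3.3]
opening: 0.652
grip_force: 30.0
```

```bash
python3 - <<'E'
from h import *
s=env.state();print(s['t'],s['eef_pos'],np.degrees(s['tcp_rot']),s['opening'])
np.save("cal4.npy",env.get_calibration("wrist"),allow_pickle=True)
a=env.read_camera("wrist")
cv2.imwrite("pics/w4.png",a)
E
```

```text
11.8 [585.30517303 -69.98239072 124.62002805] [-1.79983376e+02 -6.87083284e-03  7.36213738e+01] 0.6517053727233407
```

View pics/w4.png

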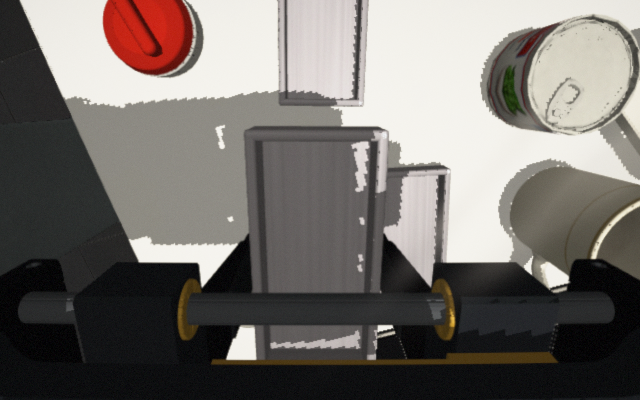

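The wrist view shows the base tray's near end at rows 98–105. Its sides start at about cols 280 and 368. The held tray's rim runs from (247,130) to (387,130). I'll fit the edges numerically.

```bash
python3 - <<'E'
from h import *
c=np.load("cal4.npy",allow_pickle=True).item()
g=cv2.GaussianBlur(cv2.cvtColor(cv2.imread("pics/w4.png"),cv2.COLOR_BGR2GRAY),(0,0),.8).astype(int)
for r in(20,50,80,150,180):
    print(r,"L",g[r,270:295].tolist() if r<100 else g[r,238:268].tolist(),"R",g[r,352:378].tolist() if r<100 else g[r,370:396].tolist())
for cc in(300,330,350):print(cc,g[88:140,cc].tolist())
E
```

```text
20 L [240, 241, 240, 240, 240, 240, 232, 202, 157, 150, 173, 187, 188, 169, 129, 93, 102, 149, 189, 204, 206, 204, 204, 206, 208] R [207, 204, 185, 142, 105, 80, 63, 61, 87, 139, 177, 191, 191, 185, 177, 188, 222, 238, 240, 240, 240, 240, 240, 240, 240, 241]
50 L [242, 242, 241, 242, 242, 241, 238, 222, 194, 178, 183, 193, 196, 181, 143, 103, 103, 150, 193, 209, 212, 211, 211, 212, 212] R [212, 203, 173, 124, 83, 63, 68, 96, 134, 175, 193, 193, 190, 194, 214, 233, 240, 241, 242, 242, 242, 242, 242, 242, 241, 242]
80 L [242, 243, 242, 243, 243, 243, 242, 235, 212, 185, 182, 193, 201, 194, 164, 121, 104, 140, 186, 210, 217, 218, 217, 218, 218] R [203, 178, 132, 85, 63, 77, 117, 155, 185, 197, 196, 189, 196, 223, 239, 242, 242, 242, 242, 242, 243, 243, 243, 243, 242, 243]
150 L [140, 140, 141, 141, 139, 132, 116, 98, 91, 92, 93, 93, 93, 94, 91, 86, 77, 67, 59, 54, 54, 55, 56, 59, 70, 85, 94, 97, 98, 98] R [76, 61, 57, 56, 56, 57, 70, 101, 135, 163, 192, 206, 207, 203, 198, 190, 175, 157, 142, 138, 139, 140, 139, 139, 140, 141]
180 L [141, 141, 141, 140, 140, 141, 139, 130, 112, 96, 91, 
[... 232 characters left out ...]
 100, 99, 96, 92, 94, 97, 98, 94, 88, 87, 100, 125, 137, 139, 140, 140, 140, 139, 139, 140, 140, 140, 139, 140, 141, 141, 140, 140, 139, 135, 118, 90, 71, 66, 70, 80, 90, 96, 99, 98, 94, 92, 89, 85, 80]
330 [224, 224, 224, 224, 224, 224, 224, 224, 218, 197, 155, 112, 98, 98, 95, 91, 92, 107, 137, 153, 147, 142, 140, 140, 140, 140, 140, 140, 140, 140, 140, 139, 140, 140, 140, 140, 136, 122, 96, 73, 66, 69, 79, 89, 96, 99, 98, 96, 92, 89, 85, 80]
350 [221, 216, 209, 209, 216, 220, 222, 223, 217, 192, 146, 130, 160, 190, 200, 199, 187, 172, 187, 224, 241, 243, 243, 243, 243, 243, 243, 243, 244, 244, 243, 243, 243, 243, 244, 243, 238, 215, 156, 95, 68, 68, 78, 88, 95, 98, 97, 94, 92, 89, 85, 81]
```

```bash
python3 - <<'E'
from h import *
c=np.load("cal4.npy",allow_pickle=True).item()
T=np.array([585.3,-70.0,124.6]);t=np.radians(73.62);X=np.array([np.cos(t),np.sin(t),0]);Y=np.array([np.sin(t),-np.cos(t),0])
def f(n,L,R,z):
    A=at(c,L,z)-T;B=at(c,R,z)-T
    for P in(A,B):print(n,(P@X).round(1),(P@Y).round(1),end=" ")
    print("width",((B-A)@Y).round(1),"mid",(((A+B)/2)@Y).round(2),"slope deg",np.degrees(np.polyfit(((A+B)/2)@X,((A+B)/2)@Y,1)[0]).round(2))
f("base",[(277.2,20),(277.4,50),(278,80)],[(367.6,20),(366.1,50),(364.8,80)],30)
f("held",[(244,150),(245.8,180)],[(386.4,150),(385,180)],144.3)
P=at(c,[(300,105.7),(350,106)],30)-T;print("end",(P@X),(P@Y))
P=at(c,[(300,126),(350,126)],144.3)-T;print("heldend",(P@X),(P@Y))
E
```

```text
base [131.4 112.   92. ] [-25.6 -26.  -26.2] base [131.3 112.   92. ] [36.6 36.2 36. ] width [62.2 62.2 62.1] mid [5.47 5.08 4.9 ] slope deg 0.82
held [57.  43.9] [-29.9 -29.8] held [56.9 43.8] [31.1 31.2] width [61. 61.] mid [0.61 0.68] slope deg -0.31
end [74.12322561 73.89578075] [-10.63886064  25.8081841 ]
heldend [67.04389288 67.03333231] [-5.7671919  15.26551917]
```

>>> step_arm --plan '[[[30, 1, 0, 0.6, -1], [65, 3, 0, 0.6, -1], [100, 4.4, 0, 0.6, -1], [118, 4.4, 0, 0.6, -1], [118, 4.4, 0, 0.6, -1], [118, 4.4, 40, 0.6, -1], [118, 4.4, 70, 0.6, -1], [118, 4.4, 80, 0.6, -1]]]'

```text
t: 12.52
eef_pos: [620.9, 41.2, 40.9]
tcp_rot: [-3.136, 0.001, 1.274]
ft_force: [-0.9, 0.3, -4.2]
opening: 0.651
grip_force: 30.0
```

>>> step_arm --plan '[[[0, 0, 0, 0, -1], [0, 0, 2, 0, -1], [0, 0, 4, 0, -1], [0, 0, 5, 0, -1], [0, 0, 6, 0, -1], [0, 0, 7, 0, -1], [0, 0, 8, 0, -1], [0, 0, 8, 0, -1]]]'

```text
t: 13.18
eef_pos: [623.2, 40.8, 36.8]
tcp_rot: [3.141, -0.0, 1.273]
ft_force: [0.6, 0.5, -3.3]
opening: 0.652
grip_force: 30.0
```

>>> step_arm --plan '[[[0, 0, 1, 0, -1], [0, 0, 2, 0, -1], [0, 0, 2.5, 0, -1], [0, 0, 3, 0, -1], [0, 0, 3, 0, -1], [0, 0, 3, 0, -1]]]'

```text
t: 13.68
eef_pos: [623.2, 40.9, 34.4]
tcp_rot: [3.141, -0.0, 1.273]
ft_force: [-1.5, 0.4, 6.1]
opening: 0.649
grip_force: 30.0
```

>>> step_arm --plan '[[[-2, 0, 0, 0, -1], [-4, 0, 0, 0, -1], [-5.5, 0, 0, 0, -1], [-7, 0, 0, 0, -1], [-8, 0, 0, 0, -1], [-9, 0, 0, 0, -1], [-9, 0, 0, 0, -1]]]'

```text
t: 14.27
eef_pos: [621.3, 32.6, 34.4]
tcp_rot: [3.14, -0.001, 1.273]
ft_force: [1.1, 4.3, 4.7]
opening: 0.649
grip_force: 30.0
```

>>> step_arm --plan '[[[-1, 0, 0, 0, -1], [-2, 0, 0, 0, -1], [-3, 0, 0, 0, -1], [-3, 0, 0, 0, -1], [-3, 0, 0, 0, -1]]]'

```text
t: 14.68
eef_pos: [621.2, 32.1, 34.6]
tcp_rot: [3.138, -0.004, 1.273]
ft_force: [4.9, 22.4, 4.3]
opening: 0.648
grip_force: 30.0
```

>>> step_arm --plan '[[[1.5, 0, 0, 0, -1], [1.5, 0, 0, 0, 0.4], [1.5, 0, 0, 0, 0.6], [1.5, 0, 0, 0, 0.8], [1.5, 0, 0, 0, 0.8], [1.5, 0, 0, 0, 0.8]]]'

```text
t: 15.18
eef_pos: [620.0, 30.5, 33.5]
tcp_rot: [-3.141, 0.0, 1.273]
ft_force: [-1.1, 0.6, -0.0]
opening: 0.883
grip_force: 0.0
```

>>> step_arm --plan '[[[0, 0, 0, 0, 1], [0, 0, -40, 0, 1], [0, 0, -80, 0, 1], [0, 0, -95, 0, 1], [-20, 0, -95, 0, 1], [-40, 0, -95, 0, 1], [-40, 0, -95, 0, 1], [-40, 0, -95, 0, 1]]]'

```text
t: 15.85
eef_pos: [608.2, -8.1, 128.7]
tcp_rot: [3.142, -0.0, 1.271]
ft_force: [0.6, 0.3, -0.5]
opening: 1.003
grip_force: 0.0
```

>>> step_arm --plan '[[[0, 0, 0, 0, 1], [0, 0, 0, 0, 1]]]'

```text
t: 16.02
eef_pos: [608.5, -6.9, 128.4]
tcp_rot: [-3.141, -0.0, 1.273]
ft_force: [0.3, -1.0, -0.2]
opening: 1.0
grip_force: 0.0
```

```bash
python3 - <<'E'
from h import *
s=env.state();print(s['t'],s['eef_pos'],np.degrees(s['tcp_rot']),s['opening'])
np.save("cal5.npy",env.get_calibration("wrist"),allow_pickle=True)
cv2.imwrite("pics/w5.png",env.read_camera("wrist"))
E
```

```text
16.0167 [608.48425533  -6.85233325 128.40619022] [-1.79985549e+02 -9.07429687e-03  7.29631902e+01] 0.9998164966906773
```

View pics/w5.png

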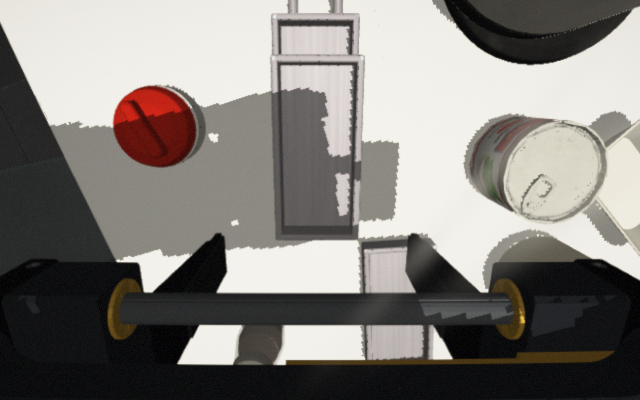

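The deep tray sits on the base: its far rim is at row 57 and near end at row 240, and the base's far rim shows at row 14. I'll check the offset numerically and move over the shallow tray.

>>> step_arm --plan '[[[-26, 18, -10, -2, 1], [-52, 36, -20, -4.6, 1], [-78, 55, -30, -4.6, 1], [-104, 74, -30, -4.6, 1], [-104, 74, -30, -4.6, 1], [-104, 74, -30, -4.6, 1], [-104, 74, -30, -4.6, 1], [-104, 74, -30, -4.6, 1]]]'

```text
t: 16.73
eef_pos: [648.3, -127.3, 158.4]
tcp_rot: [-3.141, -0.0, 1.355]
ft_force: [0.2, 0.7, -1.4]
opening: 0.997
grip_force: 0.0
```

```bash
python3 - <<'E'
from h import *
s=env.state();print(s['t'],s['eef_pos'],np.degrees(s['tcp_rot']),s['opening'])
np.save("cal6.npy",env.get_calibration("wrist"),allow_pickle=True)
cv2.imwrite("pics/w6.png",env.read_camera("wrist"))
c=np.load("cal5.npy",allow_pickle=True).item();t=np.radians(72.96);X=np.array([np.cos(t),np.sin(t),0]);Y=np.array([np.sin(t),-np.cos(t),0])
g=cv2.cvtColor(cv2.imread("pics/w5.png"),cv2.COLOR_BGR2GRAY)
print(g[5:25,300].tolist(),g[48:70,300].tolist(),g[228:248,300].tolist())
print(g[35,265:285].tolist(),g[35,348:368].tolist(),g[100,265:285].tolist(),g[100,350:370].tolist())
E
```

```text
16.7333 [ 648.34315033 -127.31880868  158.35133026] [-1.79955665e+02 -1.61704572e-02  7.76100124e+01] 0.9971022433701154
[237, 238, 237, 236, 238, 237, 238, 234, 188, 180, 188, 194, 196, 181, 129, 91, 56, 54, 52, 48] [213, 212, 212, 215, 213, 209, 177, 171, 192, 198, 200, 198, 165, 134, 81, 55, 55, 111, 199, 216, 218, 217] [61, 60, 61, 62, 62, 65, 74, 87, 90, 94, 90, 89, 110, 135, 140, 151, 207, 240, 243, 242]
[238, 239, 239, 239, 239, 238, 218, 169, 178, 191, 196, 189, 155, 105, 69, 107, 171, 203, 208, 209] [146, 95, 66, 59, 105, 156, 192, 194, 188, 182, 166, 200, 235, 238, 239, 239, 239, 240, 239, 239] [137, 139, 137, 139, 136, 133, 107, 87, 91, 92, 94, 93, 84, 68, 53, 55, 82, 96, 98, 98] [204, 153, 108, 70, 56, 60, 105, 122, 182, 198, 194, 189, 173, 202, 236, 241, 242, 242, 241, 242]
```

View pics/w6.png

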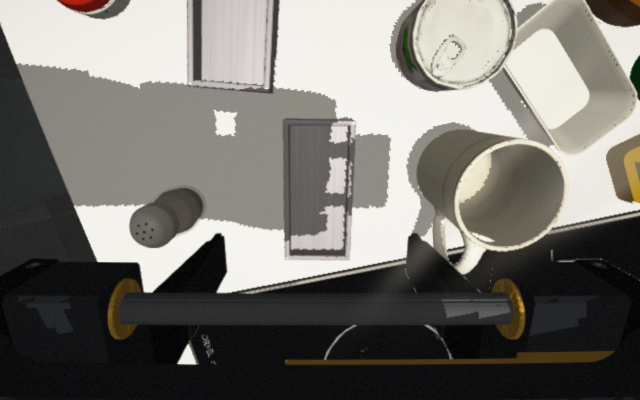

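The shallow tray's rim corners are at about (285,120), (356,120), (351,259) and (286,259). The mug stands to the right, with its rim's left side near col 418, so I need to check clearance to the gripper body.

```bash
python3 - <<'E'
from h import *
c=np.load("cal5.npy",allow_pickle=True).item();t=np.radians(72.96);X=np.array([np.cos(t),np.sin(t),0]);Y=np.array([np.sin(t),-np.cos(t),0])
b=at(c,[(300,12.6)],30)@X;d=at(c,[(300,53.6)],54)@X;n=at(c,[(300,239.3)],54)@X;print("base end-deep end",b-d,"deep len",d-n)
m=lambda L,R,z:(at(c,[L],z)+at(c,[R],z))[0]/2@Y
print("lat base",m((271.2,35),(359,35),30),"deep",m((270.9,100),(363,100),54),m((274.5,200),(360,200),54))
c=np.load("cal6.npy",allow_pickle=True).item();t=np.radians(77.61);X=np.array([np.cos(t),np.sin(t),0]);Y=np.array([np.sin(t),-np.cos(t),0]);T=np.array([648.3,-127.3,158.4])
for n,uv,z in[("shal",[(285,120),(355.5,120),(351,259),(286,259)],24),("mugrim",[(455,200),(566,185),(515,137),(500,250)],101),("handle",[(465,272),(438,225)],80),("mill",[(131,235)],90)]:
    P=at(c,uv,z)-T;print(n,"x",(P@X).round(1),"y",(P@Y).round(1))
g=cv2.cvtColor(cv2.imread("pics/w6.png"),cv2.COLOR_BGR2GRAY)
for r in(140,170,200,230,250):print(r,g[r,278:296].tolist(),g[r,344:364].tolist())
print(g[112:128,310].tolist(),g[250:268,310].tolist())
E
```

```text
base end-deep end [29.68045385] deep len [129.2105725]
lat base 584.205645248272 deep 585.4373383884856 585.6603454487336
shal x [ 62.   61.9 -66.4 -66.3] y [-25.2  34.5  34.  -27.4]
mugrim x [ 13.1  23.5  55.3 -23.6] y [ 94.8 169.3 129.5 130.9]
handle x [-51.5 -12.3] y [117.8  92.7]
mill x [-16.4] y [-134.3]
140 [140, 138, 140, 138, 127, 104, 90, 94, 90, 89, 69, 65, 85, 94, 100, 97, 99, 102] [218, 207, 192, 139, 79, 102, 160, 182, 138, 99, 96, 126, 137, 139, 139, 141, 143, 140, 139, 140]
170 [141, 142, 142, 142, 139, 112, 91, 93, 94, 91, 78, 64, 81, 95, 96, 96, 95, 96] [164, 120, 91, 74, 112, 167, 186, 137, 98, 101, 125, 138, 142, 139, 141, 141, 139, 140, 142, 141]
200 [140, 141, 140, 142, 138, 115, 94, 89, 93, 96, 89, 66, 74, 92, 97, 96, 98, 97] [94, 83, 64, 75, 86, 92, 94, 92, 106, 130, 138, 142, 142, 140, 138, 139, 141, 140, 143, 143]
230 [207, 206, 210, 233, 238, 198, 120, 89, 91, 94, 88, 69, 70, 86, 95, 97, 94, 95] [134, 80, 134, 178, 191, 195, 196, 232, 243, 243, 243, 244, 244, 244, 243, 244, 243, 244, 244, 243]
250 [244, 244, 244, 244, 244, 241, 214, 178, 184, 193, 184, 126, 72, 74, 80, 74, 66, 65] [69, 114, 166, 188, 193, 199, 222, 239, 244, 243, 243, 243, 244, 243, 243, 244, 243, 244, 243, 243]
[140, 140, 141, 140, 140, 137, 123, 78, 92, 102, 100, 92, 84, 83, 100, 103] [85, 68, 64, 63, 70, 116, 177, 200, 195, 195, 227, 242, 244, 243, 243, 242, 243, 243]
```

```bash
python3 - <<'E'
from h import *
c=np.load("cal6.npy",allow_pickle=True).item();t=np.radians(77.61);X=np.array([np.cos(t),np.sin(t),0]);Y=np.array([np.sin(t),-np.cos(t),0]);T=np.array([648.3,-127.3,158.4])
r=[140,170,200,230,250]
L=at(c,list(zip([283,283,283,283.8,284.6],r)),24)-T;R=at(c,list(zip([355,354.3,352.7,351,350.2],r)),24)-T;M=(L+R)/2
print(((R-L)@Y).round(1),(M@Y).round(1),np.degrees(np.polyfit(M@X,M@Y,1)[0]));print((at(c,[(310,118.3),(310,260)],24)-T)@X)
E
```

```text
[61.9 62.7 62.7 62.  61.6] [3.6 3.3 2.6 2.2 2.2] 0.8346491405546231
[ 63.33314027 -67.34767171]
```

>>> step_arm --plan '[[[-2, -7.5, 0, 0.8, 1], [-2, -7.5, 0, 0.8, 1], [-2, -7.5, 40, 0.8, 1], [-2, -7.5, 80, 0.8, 1], [-2, -7.5, 120, 0.8, 1], [-2, -7.5, 140, 0.8, 1], [-2, -7.5, 150, 0.8, 1], [-2, -7.5, 150, 0.8, 1]]]'

```text
t: 17.45
eef_pos: [639.9, -128.4, 6.8]
tcp_rot: [-3.138, -0.0, 1.34]
ft_force: [1.1, -0.5, 0.2]
opening: 1.001
grip_force: 0.0
```

>>> step_arm --plan '[[[0, 0, 0, 0, 0.8], [0, 0, 0, 0, 0.7], [0, 0, 0, 0, 0.6], [0, 0, 0, 0, 0.5], [0, 0, 0, 0, 0.4], [0, 0, 0, 0, 0.3], [0, 0, 0, 0, 0], [0, 0, 0, 0, -1]]]'

```text
t: 18.12
eef_pos: [641.8, -129.2, 9.6]
tcp_rot: [3.139, 0.0, 1.339]
ft_force: [2.5, -2.0, 7.3]
opening: 0.649
grip_force: 30.0
```

>>> step_arm --plan '[[[0, 0, 0, 0, -1], [0, 0, 0, 0, -1], [0, 0, 0, 0, -1], [0, 0, 0, 0, -1], [0, 0, 0, 0, -1], [0, 0, 0, 0, -1]]]'

```text
t: 18.62
eef_pos: [641.8, -129.2, 9.6]
tcp_rot: [3.139, 0.0, 1.339]
ft_force: [3.4, -0.3, 6.5]
opening: 0.648
grip_force: 30.0
```

>>> step_arm --plan '[[[0, 0, -15, 0, -1], [0, 0, -40, 0, -1], [0, 0, -80, 0, -1], [0, 0, -115, 0, -1], [0, 0, -130, 0, -1], [0, 0, -130, 0, -1], [0, 0, -130, 0, -1]]]'

```text
t: 19.2
eef_pos: [640.2, -128.7, 138.1]
tcp_rot: [-3.141, -0.0, 1.339]
ft_force: [-0.4, -1.0, -3.0]
opening: 0.651
grip_force: 30.0
```

>>> step_arm --plan '[[[35, -11, 0, 1, -1], [70, -22, 0, 2, -1], [105, -34, 0, 3, -1], [140, -45, 0, 3.8, -1], [172, -56, 0, 3.8, -1], [172, -56, 0, 3.8, -1], [172, -56, 0, 3.8, -1], [172, -56, 0, 3.8, -1]]]'

```text
t: 19.87
eef_pos: [625.0, 51.2, 136.8]
tcp_rot: [-3.139, 0.001, 1.274]
ft_force: [0.6, -0.4, -2.4]
opening: 0.649
grip_force: 30.0
```

```bash
python3 - <<'E'
from h import *
s=env.state();T=s['eef_pos'];y=s['tcp_rot'][2];print(s['t'],T,np.degrees(s['tcp_rot']),s['opening'],s['ft_force'])
c=env.get_calibration("wrist");im=env.read_camera("wrist");cv2.imwrite("pics/w7.png",im)
X=np.array([np.cos(y),np.sin(y),0]);Y=np.array([np.sin(y),-np.cos(y),0])
g=cv2.cvtColor(im,cv2.COLOR_BGR2GRAY)
print("expected tray far corners px",proj(c,[T+65*X+k*31*Y+[0,0,14.4] for k in(-1,1)]))
for cc in(300,320,340):print(g[110:145,cc].tolist())
print(g[170,235:260].tolist(),g[170,370:400].tolist())
for r in range(118,134):
    print(r,((at(c,[(300,r)],T[2]+14.4)-T)@X).round(1),end=" ")
E
```

```text
19.8667 [624.99275689  51.20853234 136.76548268] [-1.79829403e+02  5.51554903e-02  7.29772265e+01] 0.6491733265562181 [ 0.58644054 -0.3844655  -2.41568896]
expected tray far corners px [[242.74972327 130.11398879]
 [384.68143464 130.01278662]]
[99, 103, 102, 100, 105, 103, 101, 99, 101, 102, 103, 105, 102, 101, 102, 92, 71, 66, 69, 82, 91, 94, 98, 96, 96, 93, 91, 84, 78, 79, 88, 102, 102, 100, 102]
[100, 104, 102, 100, 102, 103, 103, 102, 101, 100, 99, 101, 101, 103, 101, 95, 74, 65, 69, 82, 90, 95, 99, 101, 93, 91, 89, 84, 78, 77, 87, 95, 100, 98, 99]
[122, 116, 115, 112, 101, 102, 102, 133, 170, 126, 116, 114, 110, 101, 106, 107, 88, 66, 66, 82, 90, 105, 151, 199, 198, 194, 178, 121, 83, 110, 162, 182, 169, 126, 164]
[140, 136, 139, 140, 141, 140, 139, 140, 140, 139, 137, 136, 114, 89, 82, 87, 91, 91, 93, 93, 90, 84, 74, 62, 55] [56, 52, 55, 64, 115, 150, 177, 197, 203, 201, 198, 195, 180, 158, 125, 133, 140, 141, 141, 141, 140, 139, 139, 139, 140, 166, 233, 243, 243, 243]
118 [70.1] 119 [69.7] 120 [69.3] 121 [68.8] 122 [68.4] 123 [68.] 124 [67.6] 125 [67.1] 126 [66.7] 127 [66.3] 128 [65.9] 129 [65.4] 130 [65.] 131 [64.6] 132 [64.1] 133 [63.7]
```

>>> step_arm --plan '[[[0, 0, 30, 0, -1], [0, 0, 55, 0, -1], [0, 0, 66, 0, -1], [0, 0, 66, 0, -1], [0, 0, 66, 0, -1], [0, 0, 66, 0, -1]]]'

```text
t: 20.42
eef_pos: [626.5, 50.9, 73.7]
tcp_rot: [3.14, -0.0, 1.272]
ft_force: [0.1, 0.1, -2.4]
opening: 0.649
grip_force: 30.0
```

>>> step_arm --plan '[[[0, 0.5, 4, 0, -1], [0, 0.5, 8, 0, -1], [0, 0.5, 10, 0, -1], [0, 0.5, 12, 0, -1], [0, 0.5, 13, 0, -1], [0, 0.5, 13, 0, -1], [0, 0.5, 13, 0, -1]]]'

```text
t: 21.0
eef_pos: [626.3, 51.3, 59.7]
tcp_rot: [3.142, -0.0, 1.273]
ft_force: [-0.3, -0.2, -2.6]
opening: 0.654
grip_force: 30.0
```

>>> step_arm --plan '[[[0, 0.4, 1, 0, -1], [2, 0.4, 1.5, 0, -1], [4, 0.4, 1.5, 0, -1], [6, 0.4, 1.5, 0, -1], [7, 0.4, 1.5, 0, -1], [8, 0.4, 1.5, 0, -1], [8, 0.4, 1.5, 0, -1], [8, 0.4, 1.5, 0, -1]]]'

```text
t: 21.67
eef_pos: [629.0, 58.8, 58.2]
tcp_rot: [3.142, -0.0, 1.273]
ft_force: [0.8, -0.2, -3.7]
opening: 0.65
grip_force: 30.0
```

>>> step_arm --plan '[[[0.7, 0, 0, 0, -1], [1.3, 0, 0, 0, -1], [1.8, 0, 0, 0, -1], [1.8, 0, 0, 0, -1], [1.8, 0, 0, 0, -1]]]'

```text
t: 22.08
eef_pos: [629.5, 60.5, 58.1]
tcp_rot: [-3.142, -0.0, 1.273]
ft_force: [-0.1, 0.5, -1.9]
opening: 0.649
grip_force: 30.0
```

>>> step_arm --plan '[[[0.3, 0, 0, 0, -1], [0.6, 0, 0, 0, -1], [0.9, 0, 0, 0, -1], [0.9, 0, 0, 0, -1], [0.9, 0, 0, 0, -1]]]'

```text
t: 22.5
eef_pos: [629.7, 61.2, 58.1]
tcp_rot: [-3.142, 0.0, 1.273]
ft_force: [-1.2, -2.5, -1.4]
opening: 0.651
grip_force: 30.0
```

Contact of 2.5 N, so the shallow tray is home. I'll lower the last bit and release.

>>> step_arm --plan '[[[-0.2, 0, 0.5, 0, -1], [-0.2, 0, 0.8, 0, -1], [-0.2, 0, 0.8, 0, -1], [-0.2, 0, 0.8, 0, 0.4], [-0.2, 0, 0.8, 0, 0.6], [-0.2, 0, 0.8, 0, 0.8], [-0.2, 0, 0.8, 0, 0.9], [-0.2, 0, 0.8, 0, 0.9]]]'

```text
t: 23.17
eef_pos: [629.8, 61.2, 57.3]
tcp_rot: [3.141, -0.0, 1.273]
ft_force: [0.5, -1.1, -0.4]
opening: 0.915
grip_force: 0.0
```

>>> step_arm --plan '[[[0, 0, 0, 0, 1], [0, 0, -40, 0, 1], [0, 0, -80, 0, 1], [0, 0, -110, 0, 1], [-30, 0, -110, 0, 1], [-60, 0, -110, 0, 1], [-60, 0, -110, 0, 1], [-60, 0, -110, 0, 1]]]'

```text
t: 23.83
eef_pos: [611.9, 2.7, 167.6]
tcp_rot: [3.141, -0.0, 1.271]
ft_force: [-0.4, -0.1, -0.1]
opening: 1.002
grip_force: 0.0
```

```bash
python3 - <<'E'
from h import *
s=env.state();T=s['eef_pos'];y=s['tcp_rot'][2];print(s['t'],T,np.degrees(y))
np.save("cal8.npy",env.get_calibration("wrist"),allow_pickle=True)
im=env.read_camera("wrist");cv2.imwrite("pics/w8.png",im)
g=cv2.cvtColor(im,cv2.COLOR_BGR2GRAY)
print(0,g[:280,300].tolist())
E
```

```text
23.8333 [611.92472367   2.71099577 167.62735509] 72.82817293181373
0 [235, 233, 235, 232, 215, 172, 153, 159, 171, 187, 198, 195, 179, 165, 147, 135, 115, 102, 112, 140, 189, 147, 168, 229, 233, 233, 232, 218, 153, 157, 184, 188, 194, 184, 147, 95, 57, 56, 101, 167, 204, 206, 205, 208, 207, 208, 207, 207, 209, 208, 208, 208, 209, 210, 208, 206, 208, 208, 206, 206, 208, 208, 209, 206, 207, 212, 208, 207, 208, 210, 206, 208, 209, 207, 208, 207, 209, 207, 209, 208, 207, 208, 209, 207, 209, 209, 206, 197, 122, 108, 100, 99, 98, 96, 98, 95, 95, 96, 98, 95, 96, 99, 98, 98, 96, 99, 96, 99, 95, 97, 96, 96, 98, 98, 97, 95, 98, 98, 98, 97, 98, 94, 99, 97, 97, 94, 95, 94, 93, 97, 96, 96, 94, 97, 99, 95, 95, 98, 96, 93, 95, 94, 95, 97, 96, 96, 94, 96, 97, 93, 98, 94, 94, 95, 96, 95, 93, 96, 93, 94, 95, 94, 94, 94, 94, 94, 93, 96, 96, 92, 91, 96, 91, 94, 93, 92, 94, 93, 93, 93, 92, 95, 94, 92, 92, 94, 94, 93, 93, 95, 92, 95, 91, 94, 93, 89, 80, 63, 59, 59, 64, 72, 87, 90, 88, 82, 80, 86, 87, 90, 91, 91, 87, 89, 87, 91, 88, 90, 89, 92, 90, 78, 59, 65, 59, 59, 60, 61, 64, 80, 88, 90, 90, 129, 204, 237, 238, 239, 240, 240, 238, 239, 239, 239, 238, 240, 240, 240, 239, 239, 239, 239, 239, 239, 239, 239, 239, 239, 239, 239, 240, 240, 239, 239, 238, 238, 239, 239, 239, 239, 240, 239, 239, 239, 239, 240, 239, 239, 239, 239]
```

View pics/w8.png

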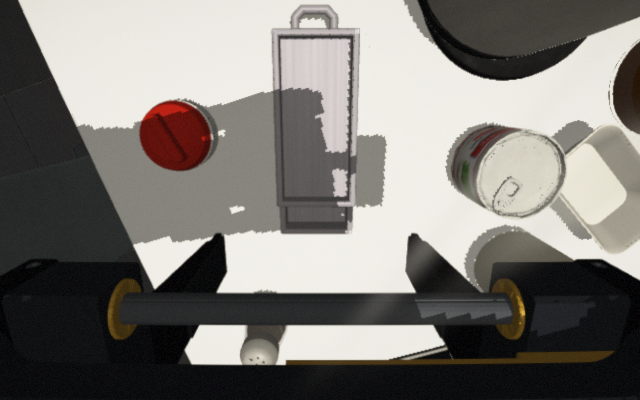

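Shallow tray is on top, with rim rows 27–206, and the deep tray's near end is at row 235. One numeric check before handing in.

```bash
python3 - <<'E'
from h import *
t=np.radians(72.9);X=np.array([np.cos(t),np.sin(t),0])
c5=np.load("cal5.npy",allow_pickle=True).item();c=np.load("cal8.npy",allow_pickle=True).item()
f=lambda c,r,z:(at(c,[(300,r)],z)@X)[0].round(1)
print("deep near before",f(c5,239.3,54),f(c5,243.5,54),"base far",f(c5,12.6,30))
print("deep near now",f(c,235,54),"shallow far/near",f(c,27.3,72),f(c,207,72))
E
```

```text
deep near before 150.3 146.9 base far 309.2
deep near now 148.6 shallow far/near 309.4 179.3
```

```bash
python3 -c "
from cell import env
print(env.job_done())"
```

```text
the job is handed in; nothing more can be done
None
```

The stack is built and handed in: the deep tray is home against the end away from the handle and the shallow tray is home towards it (both within about 1 mm by camera), both are released, the bystanders look undisturbed, and it took about 24 s of the 72 s; no verdict was returned.

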